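# Tap the small juicer reamer home

## Robot

A 6-joint arm with a two-finger parallel gripper is mounted at the origin on a cart in front of the work surface, level with it; the furniture and walls round the work are solid. World frame = base frame: x ahead of the robot, y to its left, z up, the work surface at z = 0. Lengths are in m, angles in degrees, forces in N, time in s.
With the tool pointing down it reaches from about 0.275 to 0.725 m from the base axis. Payload 15.9 kg.
Tool frame: the origin (TCP) lies between the finger pads; the fingertips stand ctrl.tip_reach ahead of it and the grasp point (between the pads) lies 5 mm behind it (ctrl.tip_reach is the distance from the TCP to the fingertips, in m); z points along the fingers, y is the line along which they close (so a half turn about z gives the same grasp; the last joint's range is limited). The gripper opens to 85 mm and grips with 20 to 120 N. Pads are 22 mm wide; open, the fingers measure 114 mm over their backs; the gripper's body (76 mm by 85 mm) begins 54 mm behind the grasp point. The pads swing forward as they close: fully open they stand 13 mm farther back than shut.
Start: joints at [63.426, 12.198, -1.971, 75.831, 0, 90], TCP at [0.224, 0.447, 0.245] pointing down, gripper open.
Joint ranges: [-170.91, 170.91], [-42.67, 98.43], [-65.05, 77.54], [-120.47, 116.71], [-90, 82.35], [-180, 180]. Speed limits (degrees/s): [108.29, 108.29, 136.94, 147.25, 180, 180].

## Interface

Orientations are given as [roll, pitch, yaw] about the fixed x, y, z axes, in that order (R = Rz(yaw) Ry(pitch) Rx(roll)).
In Python, from workcell import ctrl gives the robot as it stands.
- The arm moves only by the tool jog_arm, never from a script. Its argument "steps" is text: rows parted by semicolons, each of 7 numbers parted by spaces: the finger opening in mm, from 0 to 85.4, then the shift along the tool's x, y, z in mm, then the turn, a rotation vector about the tool's x, y, z in degrees. A call has 1 to 10 rows; each row is the pose to reach, as a shift and turn from the pose commanded when the call began, along the tool's axes at that moment; what a row does not reach only later rows make up. A row lasts 1/12 s, in which the tool goes at most 41.7 mm and 7.16 degrees, less where a joint would pass 70% of its speed; a pose out of reach is approached as far as the arm can. A call with a gripper value outside its range is refused whole. The fingers move at their own pace and stop on an object; "squeeze" is the grip in N (left out, the last holds). Time passes only in rows, so rows that repeat a pose let the fingers close. It gives the time, the measured TCP pose, the force, the opening and the grip force at its end, in the units of the state.
- ctrl.state(): the state, without advancing time (a new reading comes with each control period).
- ctrl.grab_frame(name): name is "scene" or "top" or "wrist"; returns the picture (420x560x3 uint8, blue, green, red); there is no depth.
- ctrl.camera_info(name): a dict with "intrinsics" (3x3 intrinsics, pixels), "position" and "orientation" of the camera in the world. Camera axes: x right, y up, looking along -z (the intrinsics and any distortion apply to the point x, -y, -z); pixel columns grow to the right and rows downward; lengths in m; the calibration is good to about 2 mm. A picture is of the moment at which its call begins: read the wrist's pose just before it. camera_info takes no time and is no camera call; for the wrist camera it gives the pose at the moment of the call.
- ctrl.finish_job(): hands the job in; it is judged then, once.
Trained networks look in the newest picture that a camera, given by its name, has taken for a name from the list of things; names that differ only in an ending like _2 or _b are one class to them, and where a whole thing is asked for, a point or a joint stands for the part that bears it (a point fixed in the world has none). Each returns a list of dicts, best first, with "score" (0 to 1); they miss things now and then, are a little off and sometimes report something else, mostly with a low value. They report only what shows in the picture. A call takes as long as a camera call. They do not tell look-alikes from the thing itself.
- ctrl.spot_in(camera, target): "xyz" ([x, y, z] in m, in world coordinates, good to about 4 mm: the middle of the surface that is visible of it).
- ctrl.cut_out(camera, target): "mask" (420x560 bool, what is visible of it).
The state is a dict: "time_s": time; "qpos": joint angles; "dq": joint speeds; "joint_efforts": joint torques, N m; "position": TCP position; "eef_rot": TCP orientation; "contact_force": force on the tool from outside, world axes, zero at the start; "wrist_torque": the same for the moment, N m; "width": finger opening in m; "grasp_force": force on a finger pad.
Only numpy, scipy, OpenCV 4.12 (cv2) and the standard library are available. Lean on these libraries where they do the work, as an engineer would, in place of code of your own. Each camera call takes 0.05 s, during which the arm holds its last target. There are 200 camera calls.

## Task

Fit the smaller of the two steel citrus reamers to the juicer: lift it out of the draining rack, stand its tapered shank upright in the drive socket and let go while it still stands proud. Then tap or press it down from above, with firm but not violent force, until its collar is flush on the socket rim and friction holds it, and back the gripper away. Leave the large reamer, the jigger and the sugar tub alone.

Things in the scene. Friction and masses are not known exactly. Their poses are not given: they have to be found in the camera images.
- small_reamer_mid (a point): Small steel reamer, the one to fit: on its axis (z up), half-way up its grip barrel of 32 mm diameter, which reaches from 10 mm below to 12 mm above. The 38 mm collar's underside is 15 mm below, the tapered shank's foot 57 mm below, the flat crown (17 mm diameter) of its narrow cone 37 mm above. Starts upright in either rack hole.
- small_reamer: The same small reamer; origin at the foot of its shank, z up along its axis. The shank is 42 mm long, 20 mm diameter under the collar and 11.6 mm at the foot; the whole reamer is 94 mm tall, about 33 mm wide at the base of its ribbed cone, about 150 g.
- large_reamer_mid (a point): Large steel reamer, to be left in the rack: same shank, collar and barrel, but a broad ribbed dome of about 60 mm diameter above the barrel, its crown 53 mm above this point. The point: on its axis half-way up the barrel, as for the small one.
- rack: Fixed draining rack: steel plate 90 mm (x) by 200 mm (y), top 56 mm above the counter, on four legs. Two holes of 25 mm diameter at y = -55 and +55 mm hold the reamers' shanks, their collars resting on the plate. Origin: centre of its underside at counter level; x is across the row of holes, z up.
- juicer_socket (a point): Centre of the socket mouth at the rim, 104 mm above the counter; socket axis vertical. Home: reamer mid point 15 mm above this. Boss 40 mm outside, 28 mm inside; in it four spring jaws with the shank's 1:5 taper, from 2 mm below the rim. A loosely set shank stops by itself, collar about 11 mm above the rim; pressing on takes up to 16 to 24 N, rising as it goes in, then the collar meets the rim, a hard stop.
- juicer: Citrus juicer, fixed: round white motor base 126 mm wide, steel bowl of 132 mm diameter whose edge is 70 mm above the counter, spout at the front, and the steel boss with the drive socket upright in the middle. The taper holds a pressed-in reamer by friction; pressing with over about 45 N would harm it. Origin: centre of its underside.
- jigger: Double steel jigger, 45 mm diameter and 87 mm tall, a loose bystander standing on the counter between rack and juicer; origin at the centre of its underside.
- sugar_tub: Sugar tub with a lid, 72 mm wide and 72 mm tall, a loose bystander behind the work; origin at the centre of its underside.
Not all that is in view belongs to the job. What is shaped like the small_reamer but black or pink is not meant.

How it is judged (in metres and radians):
On the way, in this order (a step that is already met when the one before it is completed fails the run):
1. the small reamer stands by itself in the socket, upright, let go and still proud (collar 3 to 20 mm above the rim) (z of small_reamer_mid in the frame of juicer_socket between 0.018 and 0.035 m and horizontal distance between small_reamer_mid and juicer_socket below 0.006 m and angle between small_reamer_mid's own z axis and vertical below 0.15 rad and contact force between the fingers and small_reamer below 0.1 N), for 0.2 s.
2. the small reamer is pressed home, its collar on the socket rim (z of small_reamer_mid in the frame of juicer_socket below 0.0165 m and horizontal distance between small_reamer_mid and juicer_socket below 0.003 m), for 0.1 s.
At the end, for the whole second after the job is handed in: The small reamer sits in the juicer's socket with its collar flush on the rim (gap under 1.5 mm), centred within 3 mm and upright within 0.06 rad, at rest and released; the large reamer is still in the rack (moved under 15 mm), jigger and sugar tub moved less than 30 mm (all of step 2 and z of small_reamer_mid in the frame of juicer_socket above 0.012 m and angle between small_reamer_mid's own z axis and vertical below 0.06 rad and linear speed of small_reamer below 0.01 m/s and distance of large_reamer_mid from where it was at the start of the episode below 0.015 m and distance of each of jigger, sugar_tub from where it was at the start of the episode below 0.03 m); the robot touches nothing.
It fails at once if the reamer is forced violently: more than 75 N between it and the juicer, its springs included (contact force between small_reamer and juicer above 75 N).
It fails at once if the large reamer is lifted or knocked out of the rack (distance of large_reamer_mid from where it was at the start of the episode above 0.03 m).
It fails at once if the jigger is shoved or tipped (distance of jigger from where it was at the start of the episode above 0.05 m or angle between jigger's own z axis and vertical above 0.5 rad).
It fails at once if the sugar tub is shoved or tipped (distance of sugar_tub from where it was at the start of the episode above 0.05 m or angle between sugar_tub's own z axis and vertical above 0.5 rad).
It also fails if it takes over 45 s, if anything falls off the work surface, if the arm or the gripper's body presses on something with over 40 N, if the wrist force passes 120 N, or if a joint passes its speed limit or range.

## Working session

There is one attempt and no reset: what is moved stays moved. The work goes in short steps, Python scripts to look and compute and a tool call to move; the robot and the scene stay as the last step left them, time stands still between calls to the robot, and variables do not carry over. Pictures are saved under pics/ and viewed, at most 10 in all, crops included, and the job is handed in when it is done.

Besides the shell and the picture viewer there is one more tool, called after ">>>" by a JSON object that holds its "api" and its "payload". jog_arm: Moves the arm, as the interface text tells. Its arguments: {"type":"object","properties":{"steps":{"type":"string"},"squeeze":{"type":"number"}},"required":["steps"]}

```bash
mkdir -p pics; python3 - <<'E'
from workcell import ctrl
import cv2,numpy as np
s=ctrl.state();print(s['position'],s['eef_rot'],s['width'],ctrl.tip_reach)
a=ctrl.grab_frame('scene');b=ctrl.grab_frame('top')
cv2.imwrite('pics/a.png',a);cv2.imwrite('pics/b.png',b)
for c in('scene','top'):
  i=ctrl.camera_info(c);print(c,i)
  for n in('small_reamer','large_reamer_mid','juicer','jigger','sugar_tub','rack'):
    print(n,[(np.round(d['xyz'],3),round(d['score'],2)) for d in ctrl.spot_in(c,n)][:3])
E
```

```text
[0.22354848 0.44688623 0.24479986] [-1.79935079e+02  8.38642442e-04  1.53422363e+02] 0.08579542007222876 0.014
scene {'intrinsics': array([[429.45782781,   0.        , 278.41273886],
       [  0.        , 429.45782781, 212.10632911],
       [  0.        ,   0.        ,   1.        ]]), 'position': array([ 0.21844082, -0.59223477,  0.72169224]), 'orientation': array([ 46.21222754,  -0.15361319, -27.90106604])}
small_reamer [(array([ 0.522, -0.009,  0.066]), 0.87), (array([ 0.542, -0.114,  0.069]), 0.81), (array([ 0.436, -0.002,  0.066]), 0.65)]
large_reamer_mid [(array([0.497, 0.097, 0.105]), 0.83)]
juicer [(array([ 0.489, -0.268,  0.05 ]), 0.56), (array([0.47 , 0.205, 0.082]), 0.3)]
jigger [(array([ 0.448, -0.084,  0.059]), 0.57)]
sugar_tub [(array([ 0.611, -0.026,  0.069]), 0.65)]
rack [(array([0.476, 0.144, 0.054]), 0.73)]
top {'intrinsics': array([[488.5742371 ,   0.        , 276.08394811],
       [  0.        , 488.5742371 , 207.67971282],
       [  0.        ,   0.        ,   1.        ]]), 'position': array([ 0.40745881, -0.00898093,  1.18298261]), 'orientation': array([  6.27098925,   0.81166781, -89.71305435])}
small_reamer [(array([ 0.522, -0.002,  0.084]), 0.73), (array([0.47 , 0.213, 0.096]), 0.69), (array([0.444, 0.003, 0.082]), 0.66)]
large_reamer_mid [(array([0.504, 0.106, 0.11 ]), 0.76)]
juicer [(array([ 0.5  , -0.257,  0.046]), 0.75)]
jigger [(array([ 0.455, -0.079,  0.064]), 0.88)]
sugar_tub [(array([ 0.619, -0.015,  0.069]), 0.75)]
rack [(array([0.486, 0.172, 0.056]), 0.77)]
```

View pics/a.png

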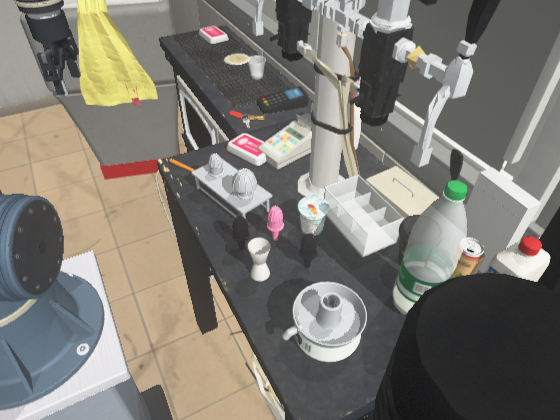

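View pics/b.png

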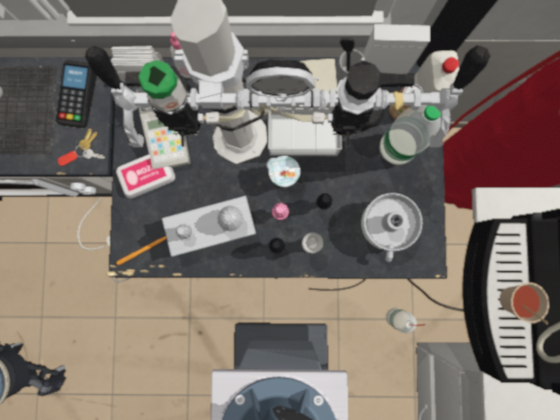

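The scene view shows the small steel reamer in the rack's far hole at (215,165), with the large one at (243,183). The juicer socket is at (331,302). In the top view, the small reamer is at (184,231) and the socket at (395,221). The black and pink copies between rack and juicer aren't the target.

>>> {"api": "jog_arm", "payload": {"steps": "85 -325 -99 0 0 0 47;85 -325 -99 0 0 0 47;85 -325 -99 0 0 0 47;85 -325 -99 0 0 0 47;85 -325 -99 0 0 0 47;85 -325 -99 0 0 0 47;85 -325 -99 0 0 0 47;85 -325 -99 0 0 0 47;85 -325 -99 0 0 0 47;85 -325 -99 0 0 0 47"}}

```text
time_s: 1.53
position: [0.4716, 0.2113, 0.245]
eef_rot: [-180.0, 0.0, 106.2]
contact_force: [-0.0, 0.0, -0.4]
width: 0.0852
grasp_force: 0.0
```

```bash
cat > h.py <<'E'
from workcell import ctrl
import cv2,numpy as np
from scipy.spatial.transform import Rotation as Ro
def ray(info,u,v):
    K=info['intrinsics'];d=np.array([(u-K[0,2])/K[0,0],-(v-K[1,2])/K[1,1],-1.])
    return np.array(info['position']),Ro.from_euler('xyz',info['orientation'],degrees=True).apply(d)
def at_z(info,u,v,z):
    p,d=ray(info,u,v);return p+d*(z-p[2])/d[2]
def pix(info,P):
    K=info['intrinsics'];c=Ro.from_euler('xyz',info['orientation'],degrees=True).inv().apply(np.array(P)-info['position'])
    return K[0,0]*c[0]/-c[2]+K[0,2],K[1,2]-K[1,1]*c[1]/-c[2]
def jog(P):  # shift in tool axes (mm) to world P
    s=ctrl.state();return Ro.from_euler('xyz',s['eef_rot'],degrees=True).inv().apply(np.array(P)-s['position'])*1000
E
python3 - <<'E'
from h import *
s=ctrl.state();print(s['time_s'],s['position'],s['eef_rot'],s['qpos'],ctrl.tip_reach)
i=ctrl.camera_info('wrist');print(i)
w=ctrl.grab_frame('wrist');cv2.imwrite('pics/w1.png',w)
for n in('small_reamer','large_reamer_mid'):
    print(n,[(np.round(d['xyz'],4),round(d['score'],2)) for d in ctrl.spot_in('wrist',n)][:3])
E
```

```text
1.5333 [0.47155697 0.21131903 0.24497575] [-1.79982939e+02  1.43556540e-02  1.06218424e+02] [ 2.41455292e+01  1.42121556e+01  5.57857745e-01  7.63645803e+01
 -1.18654992e-02  9.79271093e+01] 0.014
{'intrinsics': array([[324.47893563,   0.        , 279.07563653],
       [  0.        , 324.47893563, 207.70626477],
       [  0.        ,   0.        ,   1.        ]]), 'position': array([0.44861378, 0.29021855, 0.37380267]), 'orientation': array([-18.4835708 ,   0.04999849,  16.24545732])}
small_reamer [(array([0.4433, 0.0174, 0.0739]), 0.89), (array([0.5233, 0.0069, 0.0654]), 0.88), (array([0.4746, 0.2274, 0.0976]), 0.69)]
large_reamer_mid [(array([0.4992, 0.1253, 0.1122]), 0.96)]
```

View pics/w1.png

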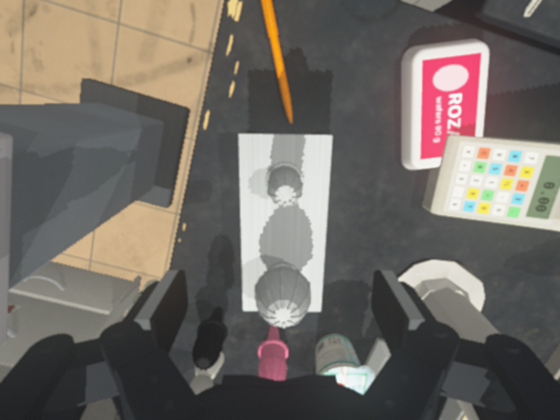

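The wrist view shows the small reamer standing in the rack plate, crown near (287,196) and collar near (285,180). I'll zoom in on it and on the socket in the top view.

```bash
python3 - <<'E'
from h import *
w=cv2.imread('pics/w1.png');b=cv2.imread('pics/b.png');a=cv2.imread('pics/a.png')
z=lambda im,x,y,n:cv2.resize(im[y:y+n,x:x+n],(390,390),interpolation=cv2.INTER_CUBIC)
cv2.imwrite('pics/c1.png',np.hstack([z(w,255,150,65),z(b,370,195,52)]))
i=ctrl.camera_info('wrist');t=ctrl.camera_info('top')
print('crown',at_z(i,287,196,.108),'collar',at_z(i,285,181,.061))
# rack corners at plate top
for u,v in((238,135),(333,135),(243,311),(321,311)):print(at_z(i,u,v,.056))
print('topcrown',at_z(t,184,231,.1))
E
```

```text
crown [0.4746899  0.21939204 0.108     ] collar [0.47331734 0.22070672 0.061     ]
[0.41726689 0.25017411 0.056     ]
[0.50487275 0.27611636 0.056     ]
[0.47182071 0.05807689 0.056     ]
[0.55830468 0.08373529 0.056     ]
topcrown [0.4735053  0.21155612 0.1       ]
```

View pics/c1.png

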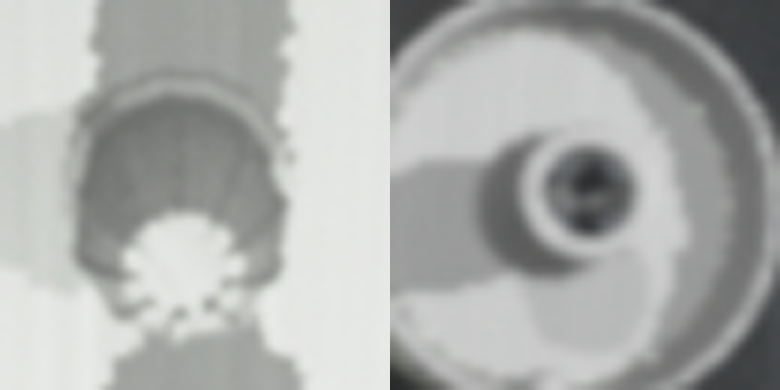

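>>> {"api": "jog_arm", "payload": {"steps": "85 8 4 40 0 0 0;85 8 4 80 0 0 0;75 8 4 115 0 0 0;65 8 4 145 0 0 0;60 8 4 160 0 0 0;60 8 4 169 0 0 0;60 8 4 169 0 0 0"}}

```text
time_s: 2.27
position: [0.4701, 0.2226, 0.075]
eef_rot: [-179.9, 0.0, 106.5]
contact_force: [-0.9, -0.9, 0.0]
width: 0.0593
grasp_force: 0.0
```

```bash
python3 - <<'E'
from h import *
i=ctrl.camera_info('wrist')
w=ctrl.grab_frame('wrist');s=ctrl.state();print(s['position'],pix(i,s['position']))
for P in((.4735,.22,.108),(.4735,.22,.071)):print(pix(i,P))
cv2.imwrite('pics/w2.png',cv2.resize(w[200:420,130:430],(800,587)))
E
```

```text
[0.47097699 0.22277385 0.07644668] (np.float64(281.20176297272246), np.float64(290.8145048540489))
(np.float64(285.94507812196935), np.float64(347.425167065899))
(np.float64(284.5972674646803), np.float64(290.56508465751114))
```

View pics/w2.png

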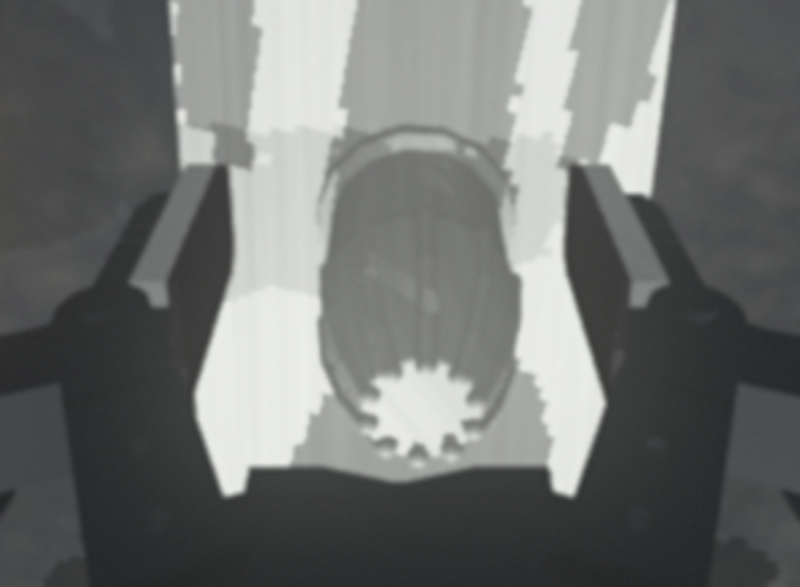

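The reamer is between the open fingers with its crown at full-image pixel (288,354). That puts it about 5 mm along tool −x and 2 mm along +y from the TCP.

>>> {"api": "jog_arm", "payload": {"steps": "60 -5 3 0 0 0 0;60 -5 3 0 0 0 0;40 -5 3 0 0 0 0;25 -5 3 0 0 0 0;25 -5 3 0 0 0 0;25 -5 3 0 0 0 0;25 -5 3 0 0 0 0;25 -5 3 0 0 0 0", "squeeze": 40}}

```text
time_s: 2.98
position: [0.4764, 0.2182, 0.0772]
eef_rot: [179.9, -0.0, 106.4]
contact_force: [-1.7, -1.6, 9.6]
width: 0.0309
grasp_force: 38.9
```

>>> {"api": "jog_arm", "payload": {"steps": "25 0 0 -5 0 0 0;25 0 0 -25 0 0 0;25 0 0 -60 0 0 0;25 0 0 -100 0 0 0;25 0 0 -135 0 0 0;25 0 0 -150 0 0 0;25 0 0 -150 0 0 0;25 0 0 -150 0 0 0"}}

```text
time_s: 3.65
position: [0.4762, 0.2183, 0.2268]
eef_rot: [179.9, -0.0, 106.4]
contact_force: [-0.3, -0.4, -1.2]
width: 0.0312
grasp_force: 40.0
```

```bash
python3 - <<'E'
from h import *
i=ctrl.camera_info('wrist');w=ctrl.grab_frame('wrist');s=ctrl.state();print(s['position'],s['eef_rot'],s['width'],s['grasp_force'],s['qpos'])
print(pix(i,s['position']))
t=ctrl.camera_info('top')
S=at_z(t,396.7,220.3,.104);print('socket',S, jog([S[0],S[1],.226]))
cv2.imwrite('pics/w3.png',cv2.resize(w[200:420,130:430],(600,440)))
E
```

```text
[0.47564257 0.21799896 0.22567524] [-1.79961932e+02  2.30220832e-03  1.06424930e+02] 0.031087177311699618 39.97981870605145 [ 2.46213628e+01  1.52137372e+01 -9.15691542e-01  7.39085782e+01
  3.14849904e-03  9.81964324e+01]
(np.float64(277.88110207400194), np.float64(287.6851217395919))
socket [ 0.49884789 -0.25957658  0.104     ] [-4.64647695e+02 -1.12780546e+02 -2.31162733e-01]
```

View pics/w3.png

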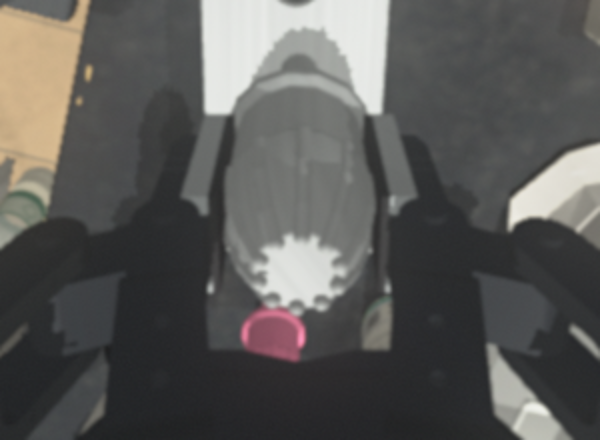

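>>> {"api": "jog_arm", "payload": {"steps": "25 -35 -20 0 0 0 0;25 -70 -40 0 0 0 0;25 -105 -60 0 0 0 0;25 -140 -82 0 0 0 0;25 -172 -102 0 0 0 0;25 -205 -115 0 0 0 0;25 -240 -117 0 0 0 0;25 -280 -119 0 0 0 0;25 -320 -121 0 0 0 0;25 -360 -123 0 0 0 0"}}

```text
time_s: 4.53
position: [0.4589, -0.1638, 0.2249]
eef_rot: [-179.9, -0.1, 106.4]
contact_force: [1.5, -0.0, -0.6]
width: 0.0314
grasp_force: 40.1
```

>>> {"api": "jog_arm", "payload": {"steps": "25 -40 -2 0 0 0 0;25 -80 -4 0 0 0 0;25 -120 -6 0 0 0 0;25 -150 -7 0 0 0 0;25 -165 -8 0 0 0 0;25 -165 -8 0 0 0 0;25 -165 -8 0 0 0 0;25 -165 -8 0 0 0 0"}}

```text
time_s: 5.2
position: [0.4982, -0.3217, 0.2252]
eef_rot: [-179.9, -0.1, 106.4]
contact_force: [-0.4, 0.4, -0.5]
width: 0.0314
grasp_force: 40.1
```

```bash
python3 - <<'E'
from h import *
i=ctrl.camera_info('wrist');w=ctrl.grab_frame('wrist');s=ctrl.state();print(s['position'],s['eef_rot'],s['width'],s['grasp_force'],s['time_s'])
t=pix(i,[.499,-.2595,.104]);print(t)
u,v=map(int,t);v0=max(v-50,0);u0=u-50
print(u0,v0)
cv2.imwrite('pics/w4.png',np.hstack([cv2.resize(w[v0:v0+100,u0:u0+100],(400,400),interpolation=cv2.INTER_CUBIC),cv2.resize(w[270:370,230:330],(400,400),interpolation=cv2.INTER_CUBIC)]))
E
```

```text
[ 0.49833094 -0.32151725  0.22562275] [-1.79951945e+02 -6.84656379e-02  1.06462697e+02] 0.03101373647531038 40.098755310173146 5.25
(np.float64(303.89508585096297), np.float64(131.4421686008759))
253 81
```

View pics/w4.png

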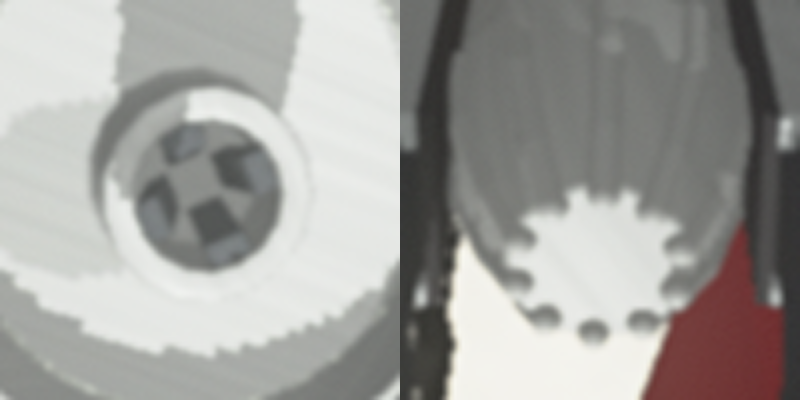

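The left half shows the socket with its four jaws, centred at full-image (304.8,129.5). The right half shows the held reamer upright, crown at (279.5,336.2).

```bash
python3 - <<'E'
from h import *
i=ctrl.camera_info('wrist');s=ctrl.state();p=s['position']
S=at_z(i,304.8,129.5,.104);C=at_z(i,279.5,336.2,p[2]+.0315)
print(S,C,C-p);R=Ro.from_euler('xyz',s['eef_rot'],degrees=True)
print(R.inv().apply(S-C)*1000, R.inv().apply(C-p)*1000)
E
```

```text
[ 0.49945871 -0.25782527  0.104     ] [ 0.4984141  -0.3212702   0.25712275] [8.31582881e-05 2.47049943e-04 3.15000000e-02]
[ 60.3649245   19.1099872  153.17902136] [  0.25099647   0.12334162 -31.49983709]
```

>>> {"api": "jog_arm", "payload": {"steps": "25 30 10 0 0 0 0;25 50 16 0 0 0 0;25 60 19 10 0 0 0;25 60 19 35 0 0 0;25 60 19 52 0 0 0;25 60 19 64 0 0 0;25 60 19 72 0 0 0;25 60 19 79 0 0 0;25 60 19 79 0 0 0"}}

```text
time_s: 6.0
position: [0.4995, -0.2589, 0.1464]
eef_rot: [-179.9, -0.1, 106.5]
contact_force: [-0.3, 0.0, -1.3]
width: 0.0312
grasp_force: 40.1
```

>>> {"api": "jog_arm", "payload": {"steps": "25 0 0 3 0 0 0;25 0 0 6 0 0 0;25 0 0 8 0 0 0;25 0 0 8 0 0 0;25 0 0 8 0 0 0"}}

```text
time_s: 6.42
position: [0.4998, -0.2595, 0.1392]
eef_rot: [-180.0, -0.0, 106.4]
contact_force: [-2.3, 2.6, -2.5]
width: 0.0311
grasp_force: 40.1
```

>>> {"api": "jog_arm", "payload": {"steps": "25 1 -0.5 1 0 0 0;25 1 -0.5 2.5 0 0 0;25 1 -0.5 3.5 0 0 0;25 1 -0.5 3.5 0 0 0"}}

```text
time_s: 6.75
position: [0.4993, -0.2588, 0.1358]
eef_rot: [180.0, 0.0, 106.4]
contact_force: [0.9, 1.5, 0.0]
width: 0.0315
grasp_force: 40.2
```

>>> {"api": "jog_arm", "payload": {"steps": "25 1 0 0.7 0 0 0;25 1 0 1.2 0 0 0;25 1 0 1.2 0 0 0;34 1 0 1.2 0 0 0;45 1 0 1.2 0 0 0;60 1 0 1.2 0 0 0;70 1 0 1.2 0 0 0;70 1 0 1.2 0 0 0;70 1 0 1.2 0 0 0;70 1 0 1.2 0 0 0"}}

```text
time_s: 7.58
position: [0.4989, -0.2578, 0.1346]
eef_rot: [-180.0, -0.0, 106.4]
contact_force: [0.3, -0.4, 0.4]
width: 0.0701
grasp_force: 0.0
```

```bash
python3 - <<'E'
from h import *
i=ctrl.camera_info('wrist');w=ctrl.grab_frame('wrist');s=ctrl.state();p=s['position'];print(p,s['width'],s['grasp_force'],s['contact_force'])
print(pix(i,[.4995,-.2585,.167]))
cv2.imwrite('pics/w5.png',cv2.resize(w[200:420,130:430],(600,440)))
E
```

```text
[ 0.49892625 -0.25781908  0.13458356] 0.07000187194422548 0.0 [-0.29335691 -0.96353923  0.02492963]
(np.float64(280.215639923695), np.float64(340.4201848911823))
```

View pics/w5.png

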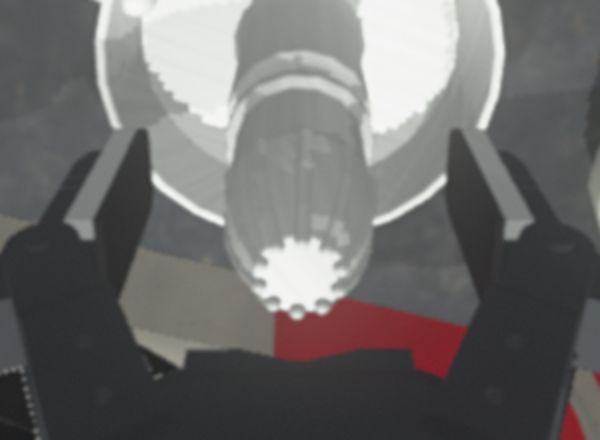

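The reamer stands upright and proud in the socket. Its crown at full-image (279,339) matches the socket axis, and the fingers are clear. Next I'll raise the hand, shut the fingers and press.

>>> {"api": "jog_arm", "payload": {"steps": "70 0 0 -10 0 0 0;70 0 0 -45 0 0 0;70 0 0 -72 0 0 0;0 -1 0 -75 0 0 0;0 -1 0 -75 0 0 0;0 -1 0 -75 0 0 0;0 -1 0 -75 0 0 0;0 -1 0 -75 0 0 0;0 -1 0 -75 0 0 0;0 -1 0 -65 0 0 0", "squeeze": 60}}

```text
time_s: 8.47
position: [0.4997, -0.259, 0.2003]
eef_rot: [179.9, 0.1, 106.4]
contact_force: [-0.5, 0.5, 0.3]
width: -0.0001
grasp_force: 0.0
```

>>> {"api": "jog_arm", "payload": {"steps": "0 0 0 8 0 0 0;0 0 0 13 0 0 0;0 0 0 16 0 0 0;0 0 0 16 0 0 0;0 0 0 16 0 0 0"}}

```text
time_s: 8.88
position: [0.4991, -0.2587, 0.1835]
eef_rot: [-180.0, -0.0, 106.4]
contact_force: [0.2, 0.4, -0.3]
width: -0.0
grasp_force: 0.0
```

>>> {"api": "jog_arm", "payload": {"steps": "0 0 0 1.5 0 0 0;0 0 0 3 0 0 0;0 0 0 4 0 0 0;0 0 0 5 0 0 0;0 0 0 5 0 0 0"}}

```text
time_s: 9.3
position: [0.4994, -0.2588, 0.1788]
eef_rot: [180.0, 0.0, 106.4]
contact_force: [0.3, 0.9, 2.1]
width: -0.0004
grasp_force: 1.1
```

>>> {"api": "jog_arm", "payload": {"steps": "0 0 0 1 0 0 0;0 0 0 2 0 0 0;0 0 0 3 0 0 0;0 0 0 4 0 0 0;0 0 0 4 0 0 0"}}

```text
time_s: 9.72
position: [0.4996, -0.259, 0.1751]
eef_rot: [179.9, 0.1, 106.4]
contact_force: [-0.8, -0.8, 6.2]
width: 0.0001
grasp_force: 3.6
```

>>> {"api": "jog_arm", "payload": {"steps": "0 0 0 1 0 0 0;0 0 0 2 0 0 0;0 0 0 3 0 0 0;0 0 0 3 0 0 0;0 0 0 3 0 0 0"}}

```text
time_s: 10.13
position: [0.4998, -0.2591, 0.1725]
eef_rot: [179.9, 0.1, 106.4]
contact_force: [-0.3, -0.7, 11.6]
width: -0.0003
grasp_force: 5.7
```

>>> {"api": "jog_arm", "payload": {"steps": "0 0 0 1 0 0 0;0 0 0 2 0 0 0;0 0 0 2 0 0 0;0 0 0 2 0 0 0"}}

```text
time_s: 10.47
position: [0.4999, -0.2592, 0.1708]
eef_rot: [179.9, 0.1, 106.4]
contact_force: [-0.2, -0.5, 14.6]
width: 0.0
grasp_force: 7.1
```

>>> {"api": "jog_arm", "payload": {"steps": "0 0 0 1 0 0 0;0 0 0 1.5 0 0 0;0 0 0 1.5 0 0 0;0 0 0 1.5 0 0 0"}}

```text
time_s: 10.8
position: [0.5001, -0.2593, 0.17]
eef_rot: [179.9, 0.1, 106.4]
contact_force: [-2.9, 2.0, 22.3]
width: -0.0001
grasp_force: 11.3
```

>>> {"api": "jog_arm", "payload": {"steps": "0 0 0 0.7 0 0 0;0 0 0 0.7 0 0 0;0 0 0 0.7 0 0 0"}}

```text
time_s: 11.05
position: [0.5003, -0.2593, 0.1699]
eef_rot: [179.8, 0.2, 106.4]
contact_force: [-5.0, 2.3, 31.3]
width: -0.0001
grasp_force: 15.4
```

The force rose by 9 N for 0.1 mm of travel, so the reamer is on the hard stop at the expected height. I'm backing away to check.

>>> {"api": "jog_arm", "payload": {"steps": "0 0 0 -3 0 0 0;0 0 0 -15 0 0 0;0 0 0 -50 0 0 0;0 40 0 -85 0 0 0;0 70 0 -90 0 0 0;0 90 0 -90 0 0 0;0 90 0 -90 0 0 0;0 90 0 -90 0 0 0"}}

```text
time_s: 11.72
position: [0.4737, -0.1718, 0.2577]
eef_rot: [180.0, 0.0, 106.5]
contact_force: [-0.3, -0.7, -0.2]
width: 0.0003
grasp_force: 0.0
```

```bash
python3 - <<'E'
from h import *
a=ctrl.grab_frame('scene');print(ctrl.state()['contact_force'],ctrl.state()['position'])
i=ctrl.camera_info('scene')
for z in(.156,.104,.109):print(z,pix(i,[.4995,-.2585,z]))
cv2.imwrite('pics/a2.png',cv2.resize(a[220:370,260:410],(600,600),interpolation=cv2.INTER_CUBIC))
E
```

```text
[0.49995932 0.10415556 0.08303357] [ 0.4738197  -0.17246706  0.25735962]
0.156 (np.float64(334.0995830969785), np.float64(281.75909096367803))
0.104 (np.float64(331.29366931468303), np.float64(300.27118137618226))
0.109 (np.float64(331.5514814923234), np.float64(298.57025871346997))
```

View pics/a2.png

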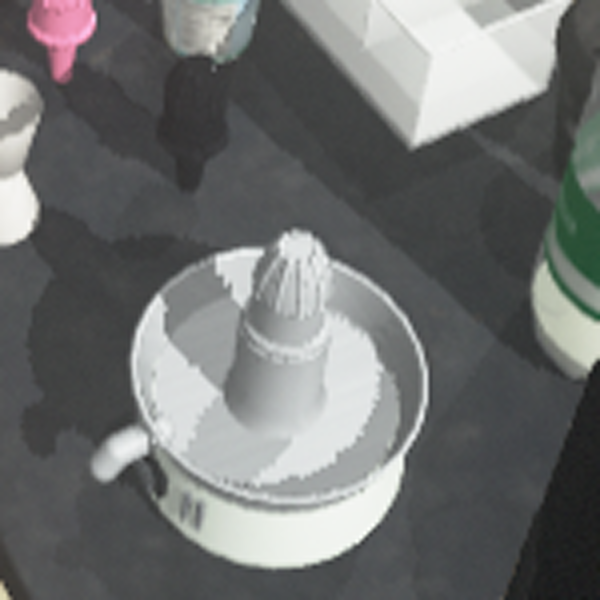

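The view shows the reamer upright on the boss, crown at full-image (334,280), collar flush with no shank showing. The gripper is clear and the bystanders in view are still standing.

```bash
python3 -c "
from workcell import ctrl
print(ctrl.finish_job())"
```

```text
the job is handed in; nothing more can be done
None
```

The small reamer is pressed home in the juicer socket with its collar on the rim and the gripper backed away; the job was handed in at about 12 s, and no verdict came back.

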